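# Tare the classroom balance through its covered well

## Task

Zero the balance with the empty jar on its pan: with a fingertip push the green sliding cover fully open, reach into the well beneath it, press the sunken blue key right down and keep it down for a good second, then let go and push the cover fully shut again. Pick nothing up: the jar stays standing on the pan, the red key is not pressed, and everything else on the table stays where it is.

Things in the scene. Friction and masses are not known exactly. Their poses are not given: they have to be found in the camera images.
- balance: White school balance fixed to the table, 200 (its x) by 290 (its y) mm, flat top face 45 mm above the table. Origin: centre of its underside, on the table; x points from its front edge to its back edge, y to its left, z up. A round steel pan (124 mm across, top 56 mm above the table) is centred at (0, +85) mm; the console with the keys is on the other side (-y).
- cover (a joint): Green cover over the blue key's well. 0 = fully shut, centred over the well; 0.055 m = fully open (end stops). Slides along the balance's x, opening to +x, between two 6 mm tall rails; needs about 1.5 N, stays where left, may start up to 20 mm open. Plate 56 (x) by 59 (y) mm, its top 4.5 mm above the balance's top face.
- cover_ridge (a point): Centre of the top edge of the upright ridge across the middle of the green cover, by which it is pushed either way: ridge 7 mm thick (along the balance's x), 50 mm long (along its y), standing 14 mm above the plate, so its top is 63.5 mm above the table. It moves with the cover.
- tare_key (a joint): Blue sunken key: 0 = up, 0.005 m = fully down; moves straight down, springs back, about 1.5 N to start and 5 N fully down.
- tare_key_top (a point): Centre of the blue key's top face, 36 by 36 mm, in the middle of a square well 46 by 46 mm with upright walls, centred at (-50, -75) mm on the balance. When up the key's top lies 13 mm below the balance's top face (32 mm above the table).
- power_key (a joint): Red power key, 22 mm square, in its own small open well 28 mm square at (+68, -110) mm on the balance, 10 mm below the top face: 0 = up, 0.005 m = fully down, same spring. Not to be pressed.
- jar_center (a point): Centre (half-way up) of the empty open glass jar standing on the pan, loose: 68 mm across, 75 mm tall; z axis up along the jar.
- jar_lid_center (a point): Centre of a loose gold jar lid lying on the table in front of the balance, 76 mm across, 12 mm thick.
- pot_center (a point): Centre of a small loose black pot on the table near the console side of the balance, 48 mm across, 58 mm tall.
- tall_jar_center (a point): Centre of a loose greenish lidded jar to the left, 72 mm across, 110 mm tall.
- spoon: Loose wooden spoon lying on the table to the left, about 200 mm long; origin under its middle.
- lid_b_center (a point): Centre of a second such gold lid lying loose on the table to the right.
Things that resemble listed ones, but are neither listed nor needed, are in the scene too. What is shaped like the part that bears jar_center but orange, purple or turquoise is not meant.

How it is judged:
On the way, in this order (a step that is already met when the one before it is completed fails the run):
1. the green cover is pushed fully open (0.047 m or more) (value of joint cover above 0.047 m), for 0.1 s.
2. the blue key is held pressed down (3.5 mm or more) by the fingers for 0.8 s, with the cover open (value of joint tare_key above 0.0035 m and value of joint cover above 0.03 m and contact force between the fingers and tare_key above 0.5 N), for 0.8 s.
3. the key is up again and the cover pushed fully shut (within 5 mm) (value of joint tare_key below 0.001 m and value of joint cover below 0.005 m), for 0.2 s.
At the end, for the whole second after the job is handed in: The cover is shut (within 5 mm), the blue and red keys are up (within 1 mm), the jar stands upright and at rest on the pan within 25 mm of where it was, and no other loose thing has moved more than 25 mm (all of step 3 and value of joint power_key below 0.001 m and z of jar_center in the frame of balance between 0.085 and 0.102 m and distance of each of jar_center, jar_lid_center, pot_center, tall_jar_center, lid_b_center, spoon from where it was at the start of the episode below 0.025 m and angle between jar_center's own z axis and vertical below 0.1 rad and linear speed of jar below 0.02 m/s); the robot touches nothing.
It fails at once if the red key is pressed (2 mm or more) (value of joint power_key above 0.002 m).
It fails at once if the jar on the pan is lifted (8 mm), shifted (25 mm) or tipped (0.3 rad) (distance of jar_center from where it was at the start of the episode above 0.025 m or z of jar_center in the frame of balance above 0.1015 m or angle between jar_center's own z axis and vertical above 0.3 rad).
It fails at once if another loose thing is lifted or moved more than 25 mm (distance of any of jar_lid_center, pot_center, tall_jar_center, lid_b_center, spoon from where it was at the start of the episode above 0.025 m).
It also fails if it takes over 48 s, if anything falls off the work surface, if the arm or the gripper's body presses on something with over 40 N, if the wrist force passes 120 N, or if a joint passes its speed limit or range.

## Robot

A 7-joint arm with a two-finger parallel gripper is mounted at the origin on the work surface. World frame = base frame: x ahead of the robot, y to its left, z up, the work surface at z = 0. Lengths are in m, angles in rad, forces in N, time in s.
With the tool pointing down it reaches from about 0.425 to 0.925 m from the base axis. Payload 6.8 kg.
Tool frame: the origin (TCP) lies at the very end of the fingers, on their centre line; the grasp point (between the pads) lies bot.grip_depth behind it (bot.grip_depth is the distance from the TCP to the grasp point, in m); z points along the fingers, y is the direction in which the jaws open and shut (so a half turn about z gives the same grasp; the last joint's range is limited). The gripper opens to 85 mm and grips with 20 to 120 N. Pads are 22 mm wide; open, the fingers measure 114 mm over their backs; the gripper's body (76 mm by 85 mm) begins 54 mm behind the grasp point. The pads swing forward as they close: fully open they stand 13 mm farther back than shut.
Start: joints at [1.127, 0.477, 0.022, 1.555, -0.011, 1.109, -0.083], TCP at [0.222, -0.637, 0.231] pointing down, gripper open.
Joint ranges: [-2.96, 2.96], [-0.34, 2.1], [-1.41, 1.46], [0.24, 2.44], [-1.37, 4.51], [0.17, 1.92], [-2.96, 2.96]. Speed limits (rad/s): [2.39, 2.39, 3.14, 3.14, 3.14, 3.14, 3.14].

## Interface

Orientations are given as [roll, pitch, yaw] about the fixed x, y, z axes, in that order (R = Rz(yaw) Ry(pitch) Rx(roll)).
In Python, from rig import readout, optics, sign_off, bot gives the robot as it stands.
- The arm moves only by the tool arm_command, never from a script. Its argument "plan" is a list of rows, each an object with "dr": the turn, a rotation vector about the tool's x, y, z each as a share of 6 degrees, from -1 to 1, a list of three; "xyz": the shift along the tool's x, y, z each as a share of 3 cm, from -1 to 1, a list of three; "hand": the closure, from 0 (fully open) to 1 (shut). A call has 1 to 5 rows; each row shifts and turns the commanded pose from where the row before left it, along the tool's axes as they then stand; what a row does not reach is not made up. A row lasts 1/12 s, in which the tool goes at most 41.7 mm and 7.16 degrees, less where a joint would pass 70% of its speed; a pose out of reach is approached as far as the arm can. A call with a number of a shift or a turn outside -1 to 1 is refused whole. A call with a gripper value outside its range is refused whole. The fingers move at their own pace and stop on an object; "force" is the grip in N (left out, the last holds). Time passes only in rows, so rows that do not move let the fingers close. It gives the time, the measured TCP pose, the force and the opening at its end, in the units of the state.
- readout.read_state(): the state, without advancing time (a new reading comes with each control period).
- optics.snapshot(name): name is "side" or "top"; returns the picture (400x640x3 uint8, red, green, blue); there is no depth.
- optics.camera_info(name): a dict with "intrinsics" (3x3 intrinsics, pixels), "k1" (the pictures are not rectified: a ray, as slopes to the right and down, at radius r is drawn at 1 + k1 r^2 times it, then the intrinsics apply), "R" (3x3) and "t" (3): a world point X has camera coordinates R X + t. Camera axes: x right, y down, z forward; pixel columns grow to the right and rows downward; lengths in m; the calibration is good to about 2 mm. A picture is of the moment at which its call begins. camera_info takes no time and is no camera call.
- sign_off(): hands the job in, once; it reports no verdict.
The state is a dict: "time_s": time; "q": joint angles; "qvel": joint speeds; "joint_efforts": joint torques, N m; "eef_pos": TCP position; "tcp_rot": TCP orientation; "ft_force": force on the tool from outside, world axes, zero at the start; "ft_torque": the same for the moment, N m; "grip_width": finger opening in m.
Only numpy, scipy, OpenCV 4.12 (cv2) and the standard library are available. Lean on these libraries where they do the work, as an engineer would, in place of code of your own. Each camera call takes 0.05 s, during which the arm holds its last target.

## Working session

There is one attempt and no reset: what is moved stays moved. The work goes in short steps, Python scripts to look and compute and a tool call to move; the robot and the scene stay as the last step left them, time stands still between calls to the robot, and variables do not carry over. Pictures are saved under pics/ and viewed, and the job is handed in when it is done.

Besides the shell and the picture viewer there is one more tool, called as name([rows], argument=value, ...), one row to a line, values as JSON. arm_command: Moves the arm, as the interface text tells. Its arguments: {"type":"object","properties":{"plan":{"type":"array","items":{"type":"object","properties":{"dr":{"type":"array","items":{"type":"number","minimum":-1,"maximum":1}},"xyz":{"type":"array","items":{"type":"number","minimum":-1,"maximum":1}},"hand":{"type":"number"}}}},"force":{"type":"number"}},"required":["plan"]}

```bash
mkdir -p pics; ls; python3 - <<'E'
from rig import readout, optics, bot
import cv2
print(readout.read_state()); print(bot.grip_depth)
for n in ("top","side"):
    i=optics.camera_info(n); print(n,i)
    cv2.imwrite(f"pics/{n}0.png",optics.snapshot(n)[:,:,::-1])
E
```

```text
pics
{'time_s': 0.0, 'q': array([ 1.12688157,  0.47781838,  0.02231071,  1.55645056, -0.01153575,
        1.10931378, -0.08310708]), 'qvel': array([ 1.69332837e-05, -7.20353217e-04, -2.57710883e-04,  1.23246508e-03,
       -1.19510255e-03, -1.11708312e-03, -1.46726871e-03]), 'joint_efforts': array([-4.55990785e-04, -5.96448576e+01,  1.60801359e+00, -2.81199825e+01,
        1.23815631e-02,  9.36603727e-03,  2.73036352e-05]), 'eef_pos': array([ 0.22225317, -0.63672542,  0.23031328]), 'tcp_rot': array([-3.13973190e+00,  9.41320444e-05,  3.35839210e-01]), 'ft_force': array([-1.10897497,  0.60184177, -0.95443067]), 'ft_torque': array([-0.01739682,  0.01307171,  0.01890083]), 'grip_width': 0.08555819130938302}
0.0187
top {'intrinsics': array([[515.52621894,   0.        , 320.98834526],
       [  0.        , 515.52621894, 194.4447444 ],
       [  0.        ,   0.        ,   1.        ]]), 'k1': -0.056119660267790396, 'R': array([[ 0.0309898 , -0.99949791,  0.00659953],
       [-0.99740255, -0.03135301, -0.06484711],
       [ 0.06502146, -0.00457279, -0.99787339]]), 't': array([-0.02526064,  0.60266183,  1.3468772 ])}
side {'intrinsics': array([[395.53822468,   0.        , 318.27761806],
       [  0.        , 395.53822468, 197.42240161],
       [  0.        ,   0.        ,   1.        ]]), 'k1': -0.09303921843911944, 'R': array([[-0.8612593 , -0.50787365, -0.01722747],
       [-0.27165675,  0.48880041, -0.82902157],
       [ 0.42945901, -0.70932258, -0.5589512 ]]), 't': array([0.51443531, 0.23318509, 1.02459835])}
```

View pics/top0.png

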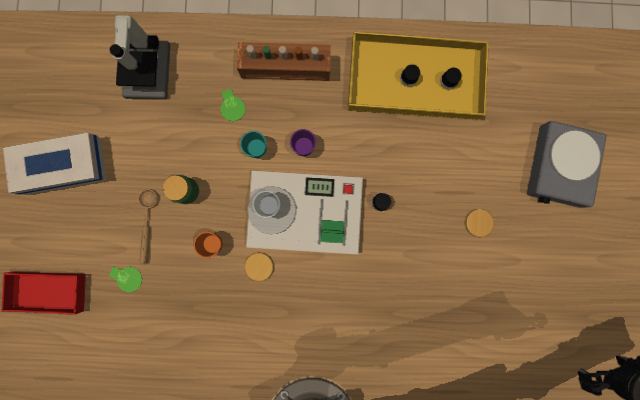

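View pics/side0.png

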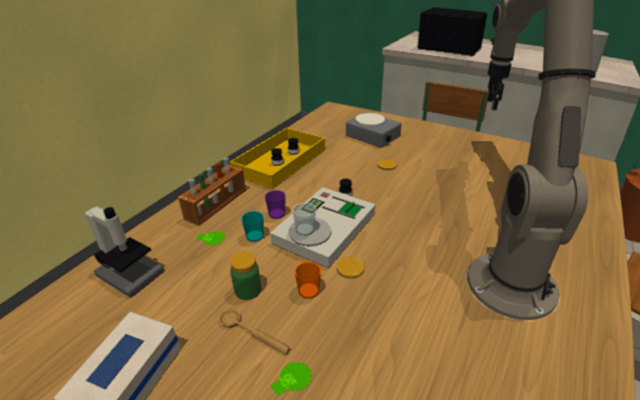

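Top view: the balance spans px (247–364, 171–253). The green cover is at (332,231), the red key at (348,188), the glass jar on the pan at (268,205), the black pot at (382,202) and a gold lid at (259,267). The orange, purple and turquoise cups, and the grey balance on the right, are decoys. Next I'll enlarge the balance to confirm and measure.

```bash
cat > h.py <<'E'
import numpy as np, cv2
from rig import readout, optics, bot
def cam(n):
    i=optics.camera_info(n); return np.array(i['intrinsics']),np.array([i['k1'],0,0,0,0.]),np.array(i['R']),np.array(i['t'])
def proj(n,X):
    K,d,R,t=cam(n); return cv2.projectPoints(np.atleast_2d(np.asarray(X,float)),cv2.Rodrigues(R)[0],t,K,d)[0][:,0]
def unproj(n,uv,z):
    K,d,R,t=cam(n)
    s=cv2.undistortPoints(np.atleast_2d(np.asarray(uv,float))[:,None],K,d)[:,0]
    D=np.c_[s,np.ones(len(s))]@R; C=-R.T@t
    return C+D*((z-C[2])/D[:,2])[:,None]
E
python3 - <<'E'
from h import *
im=cv2.imread("pics/top0.png")
c=im[160:265,235:400]; cv2.imwrite("pics/c0.png",cv2.resize(c,None,fx=4.8,fy=4.8,interpolation=cv2.INTER_CUBIC))
im=cv2.imread("pics/side0.png")
c=im[165:285,255:400]; cv2.imwrite("pics/c1.png",cv2.resize(c,None,fx=5,fy=5,interpolation=cv2.INTER_CUBIC))
E
```

```text
(no output)
```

View pics/c0.png

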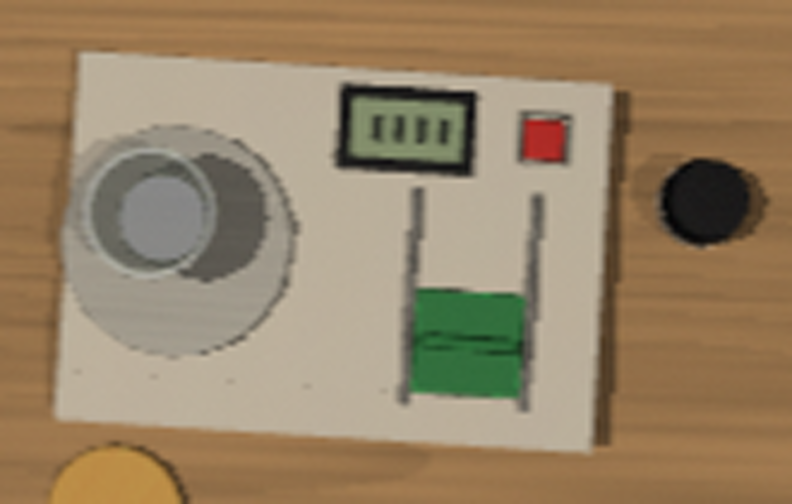

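View pics/c1.png

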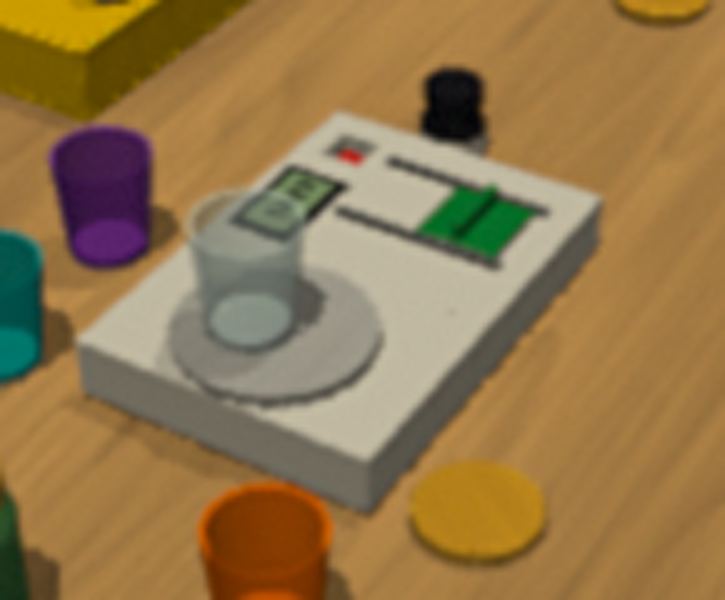

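```bash
python3 - <<'E'
from h import *
f=lambda p,s,o:(np.array(p,float)+.5)/s-.5+np.array(o)
T=f([(78,52),(613,86),(592,452),(55,420)],4.8,(235,160))
S=f([(80,348),(337,113),(600,203),(372,462)],5,(255,165)) # BackLeft,BackRight,FrontRight,FrontLeft
L=np.array([(.1,.145),(.1,-.145),(-.1,-.145),(-.1,.145)])
from scipy.optimize import least_squares
def W(p,l,z=.045):
    c,s=np.cos(p[2]),np.sin(p[2]); l=np.atleast_2d(l)
    return np.c_[p[0]+c*l[:,0]-s*l[:,1],p[1]+s*l[:,0]+c*l[:,1],np.full(len(l),z)]
for nm,px in (("top",T),("side",S)):
    r=least_squares(lambda p:(proj(nm,W(p,L))-px).ravel(),[.6,0,0]); print(nm,r.x,np.round(r.fun,1))
r=least_squares(lambda p:np.r_[(proj("top",W(p,L))-T).ravel(),(proj("side",W(p,L))-S).ravel()],[.6,0,0]);p=r.x;print(p,np.round(r.fun,1))
np.save("bal.npy",p)
def loc(uv,z,n="top"):
    X=unproj(n,uv,z); c,s=np.cos(p[2]),np.sin(p[2]); d=X[:,:2]-p[:2]; return np.c_[c*d[:,0]+s*d[:,1],-s*d[:,0]+c*d[:,1]]
print("plate corners",loc(f([(416,289),(527,296),(520,398),(410,391)],4.8,(235,160)),.0495))
print("ridge top edges",loc(f([(468,335),(468,350)],4.8,(235,160)),.0635))
print("ridge side", loc(f([(490,188),(455,235)],5,(255,165)),.0635,"side"))
print("red",loc(f([(545,140)],4.8,(235,160)),.035),"pan",loc(f([(180,240)],4.8,(235,160)),.056))
print("key",W(p,(-.05,-.075)),"pot",unproj("top",f([(705,202)],4.8,(235,160)),.058))
print("jar rim",loc(f([(152,212)],4.8,(235,160)),.131))
E
```

```text
top [ 0.5543755   0.03559358 -0.02910304] [ 0.4 -0.  -0.2 -0.4 -0.1  0.2 -0.1  0.1]
side [ 0.55065602  0.03665593 -0.02238807] [-0.5 -0.5 -0.2  0.3  0.4 -0.8  0.2  0.7]
[ 0.55306373  0.03554659 -0.02632919] [ 0.3  0.6 -0.3 -0.   0.1  0.6 -0.   0.8 -1.  -1.1 -0.4 -0.   0.  -1.
 -0.7  0.1]
plate corners [[-0.01632597 -0.04506389]
 [-0.01666301 -0.10497097]
 [-0.07156027 -0.10421041]
 [-0.07118009 -0.04498136]]
ridge top edges [[-0.03939381 -0.07401553]
 [-0.04734992 -0.07446232]]
ridge side [[-0.04601326 -0.09489182]
 [-0.05127354 -0.03947467]]
red [[ 0.06918821 -0.11090369]] pan [[0.00248977 0.08287449]]
key [[ 0.50110659 -0.03811111  0.045     ]] pot [[ 0.58685575 -0.1627089   0.058     ]]
jar rim [[0.0135501  0.09117655]]
```

Balance pose: (0.553, 0.0355), yaw −0.026. The checks agree: the red key measures (69,−111) against (68,−110) mm, and the pan (2,83) against (0,85) mm. The cover's ridge is at local x≈−0.044, so it is about 6 mm open. The blue key is at world (0.501, −0.038). Next I'll square the tool to the balance and close the fingers.

arm_command([
  {"dr": [0,0,1],"xyz": [0,0,0],"hand": 1},
  {"dr": [0,0,1],"xyz": [0,0,0],"hand": 1},
  {"dr": [0,0,1],"xyz": [0,0,0],"hand": 1},
  {"dr": [0,0,0.46],"xyz": [0,0,0],"hand": 1},
  {"dr": [0,0,0],"xyz": [0,0,0],"hand": 1},
], force=20)

```text
time_s: 0.52
eef_pos: [0.2224, -0.637, 0.2307]
tcp_rot: [-3.141, 0.001, -0.028]
ft_force: [-0.1, 0.6, 0.0]
grip_width: 0.0256
```

arm_command([
  {"dr": [0,0,0],"xyz": [0.385,-1,0],"hand": 1},
  {"dr": [0,0,0],"xyz": [0.385,-1,0],"hand": 1},
  {"dr": [0,0,0],"xyz": [0.385,-1,0],"hand": 1},
  {"dr": [0,0,0],"xyz": [0.385,-1,0],"hand": 1},
  {"dr": [0,0,0],"xyz": [0.385,-1,0],"hand": 1},
])

```text
time_s: 0.93
eef_pos: [0.2844, -0.4873, 0.2311]
tcp_rot: [-3.141, 0.0, -0.025]
ft_force: [0.3, -0.3, 0.4]
grip_width: 0.0002
```

Tracking is exact, so I'll continue.

arm_command([
  {"dr": [0,0,0],"xyz": [0.385,-1,0],"hand": 1},
  {"dr": [0,0,0],"xyz": [0.385,-1,0],"hand": 1},
  {"dr": [0,0,0],"xyz": [0.385,-1,0],"hand": 1},
  {"dr": [0,0,0],"xyz": [0.385,-1,0],"hand": 1},
  {"dr": [0,0,0],"xyz": [0.385,-1,0],"hand": 1},
])

```text
time_s: 1.35
eef_pos: [0.346, -0.3389, 0.2312]
tcp_rot: [3.141, 0.0, -0.025]
ft_force: [0.3, -0.8, -0.0]
grip_width: -0.0001
```

arm_command([
  {"dr": [0,0,0],"xyz": [0.385,-1,0],"hand": 1},
  {"dr": [0,0,0],"xyz": [0.385,-1,0],"hand": 1},
  {"dr": [0,0,0],"xyz": [0.385,-1,0],"hand": 1},
  {"dr": [0,0,0],"xyz": [0.385,-1,0],"hand": 1},
  {"dr": [0,0,0],"xyz": [0.385,-1,0],"hand": 1},
])

```text
time_s: 1.77
eef_pos: [0.4077, -0.1906, 0.2314]
tcp_rot: [3.141, -0.0, -0.025]
ft_force: [0.5, -0.1, 0.8]
grip_width: -0.0003
```

arm_command([
  {"dr": [0,0,0],"xyz": [0.385,-1,0],"hand": 1},
  {"dr": [0,0,0],"xyz": [0.385,-1,0],"hand": 1},
  {"dr": [0,0,0],"xyz": [0.385,-1,0],"hand": 1},
  {"dr": [0,0,0],"xyz": [0.385,-1,0],"hand": 1},
  {"dr": [0,0,0],"xyz": [0.385,-1,0],"hand": 1},
])

```text
time_s: 2.18
eef_pos: [0.4695, -0.0422, 0.2314]
tcp_rot: [3.141, -0.0, -0.025]
ft_force: [0.4, -0.5, -0.2]
grip_width: -0.0001
```

arm_command([
  {"dr": [0,0,0],"xyz": [0,0,0],"hand": 1},
  {"dr": [0,0,0],"xyz": [0,0,0],"hand": 1},
])

```text
time_s: 2.35
eef_pos: [0.4697, -0.0418, 0.2312]
tcp_rot: [-3.141, 0.0, -0.021]
ft_force: [0.0, -1.3, 0.3]
grip_width: 0.0003
```

arm_command([
  {"dr": [0,0,0],"xyz": [0,-0.15,1],"hand": 1},
  {"dr": [0,0,0],"xyz": [0,0,1],"hand": 1},
  {"dr": [0,0,0],"xyz": [0,0,1],"hand": 1},
  {"dr": [0,0,0],"xyz": [0,0,1],"hand": 1},
  {"dr": [0,0,0],"xyz": [0,0,0.7],"hand": 1},
])

```text
time_s: 2.77
eef_pos: [0.4676, -0.0408, 0.088]
tcp_rot: [3.141, 0.003, -0.027]
ft_force: [-0.5, -0.1, 0.4]
grip_width: 0.0
```

```bash
cat > look.py <<'E'
import sys
from h import *
k=sys.argv[1]
a=optics.snapshot("top")[150:275,235:400,::-1]; b=optics.snapshot("side")[150:275,255:400,::-1]
a=cv2.resize(a,None,fx=2.55,fy=2.55,interpolation=2);b=cv2.resize(b,None,fx=2.55,fy=2.55,interpolation=2)
cv2.imwrite(f"pics/{k}.png",np.hstack([a,b])); s=readout.read_state(); print(s['time_s'],s['eef_pos'],s['tcp_rot'],s['ft_force'])
p=np.load("bal.npy");c,q=np.cos(p[2]),np.sin(p[2]);d=s['eef_pos'][:2]-p[:2];print("local",c*d[0]+q*d[1],-q*d[0]+c*d[1])
E
python3 look.py l1
```

```text
2.8667 [ 0.46619376 -0.0406117   0.08736971] [ 3.14097372  0.00718885 -0.02708648] [-0.30460649  0.71062593  1.24344261]
local -0.0848348993211469 -0.07841884460301705
```

View pics/l1.png

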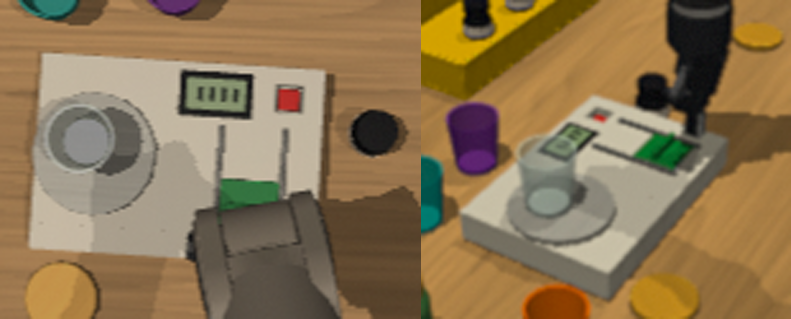

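The picture shows the fingers in front of the green ridge, with the jar and pot untouched. I'll descend to z≈0.055 and correct y by 3 mm.

arm_command([
  {"dr": [0,0,0],"xyz": [0,-0.1,0.4],"hand": 1},
  {"dr": [0,0,0],"xyz": [0,0,0.4],"hand": 1},
  {"dr": [0,0,0],"xyz": [0,0,0.27],"hand": 1},
  {"dr": [0,0,0],"xyz": [0,0,0],"hand": 1},
])

```text
time_s: 3.2
eef_pos: [0.4691, -0.0369, 0.058]
tcp_rot: [3.141, 0.001, -0.027]
ft_force: [-1.4, -0.6, 0.3]
grip_width: -0.0002
```

```bash
python3 look.py l2
```

```text
3.3 [ 0.4698401  -0.0366895   0.05896546] [ 3.14124107e+00 -6.37977765e-04 -2.69487011e-02] [-0.35511496 -0.3537494  -0.27754193]
local -0.08129308657141596 -0.07440200521896792
```

View pics/l2.png

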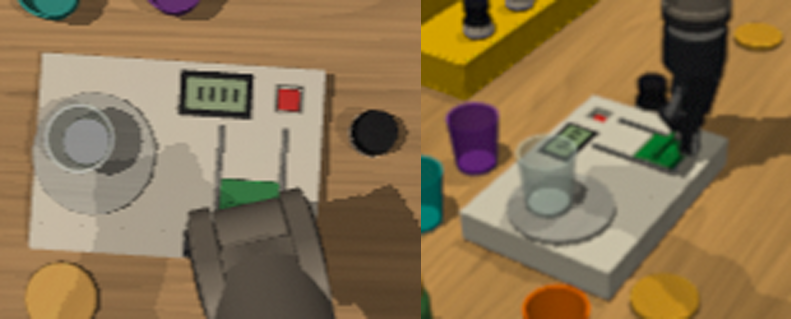

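arm_command([
  {"dr": [0,0,0],"xyz": [0.2,0,0.12],"hand": 1},
  {"dr": [0,0,0],"xyz": [0.2,0,0],"hand": 1},
  {"dr": [0,0,0],"xyz": [0.2,0,0],"hand": 1},
  {"dr": [0,0,0],"xyz": [0.2,0,0],"hand": 1},
  {"dr": [0,0,0],"xyz": [0.2,0,0],"hand": 1},
])

```text
time_s: 3.72
eef_pos: [0.5, -0.0371, 0.0547]
tcp_rot: [3.141, 0.0, -0.027]
ft_force: [-1.3, -0.5, 0.9]
grip_width: -0.0
```

arm_command([
  {"dr": [0,0,0],"xyz": [0.2,0,0],"hand": 1},
  {"dr": [0,0,0],"xyz": [0.2,0,0],"hand": 1},
  {"dr": [0,0,0],"xyz": [0,0,0],"hand": 1},
])

```text
time_s: 3.97
eef_pos: [0.513, -0.0372, 0.0547]
tcp_rot: [-3.141, -0.001, -0.027]
ft_force: [-0.2, -0.1, -0.1]
grip_width: 0.0001
```

```bash
python3 look.py l3
```

```text
4.0667 [ 0.51193046 -0.03715504  0.0545478 ] [-3.14137785e+00 -5.26986692e-04 -2.65232518e-02] [-0.44977006  0.61326286  0.66313498]
local -0.03920505185056109 -0.07375930502999316
```

View pics/l3.png

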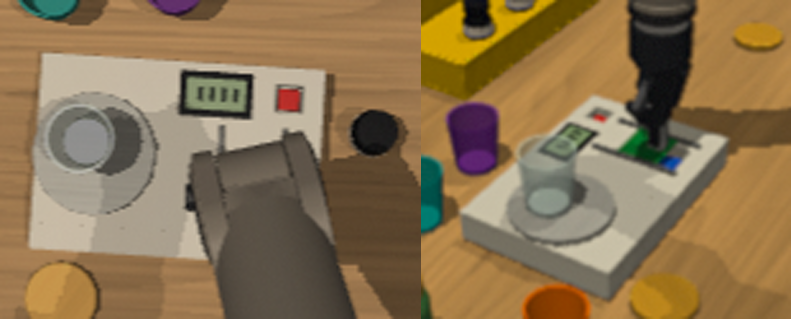

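The cover is moving and the blue key now shows in the side crop at (672,160). I'll push on to the stop.

arm_command([
  {"dr": [0,0,0],"xyz": [0.2,0,0],"hand": 1},
  {"dr": [0,0,0],"xyz": [0.2,0,0],"hand": 1},
  {"dr": [0,0,0],"xyz": [0.2,0,0],"hand": 1},
  {"dr": [0,0,0],"xyz": [0.2,0,0],"hand": 1},
  {"dr": [0,0,0],"xyz": [0,0,0],"hand": 1},
])

```text
time_s: 4.48
eef_pos: [0.5372, -0.0379, 0.0547]
tcp_rot: [-3.141, -0.002, -0.027]
ft_force: [0.3, 0.4, 0.2]
grip_width: -0.0001
```

arm_command([
  {"dr": [0,0,0],"xyz": [0.08,0,0],"hand": 1},
  {"dr": [0,0,0],"xyz": [0.06,0,0],"hand": 1},
  {"dr": [0,0,0],"xyz": [0,0,0],"hand": 1},
])

```text
time_s: 4.73
eef_pos: [0.5401, -0.038, 0.0547]
tcp_rot: [-3.141, -0.001, -0.027]
ft_force: [1.1, -0.2, -0.8]
grip_width: 0.0001
```

arm_command([
  {"dr": [0,0,0],"xyz": [0.06,0,0],"hand": 1},
  {"dr": [0,0,0],"xyz": [0.06,0,0],"hand": 1},
  {"dr": [0,0,0],"xyz": [0,0,0],"hand": 1},
])

```text
time_s: 4.98
eef_pos: [0.5413, -0.0381, 0.0543]
tcp_rot: [3.141, 0.004, -0.027]
ft_force: [-5.4, 0.8, 4.4]
grip_width: 0.0003
```

```bash
python3 look.py l4
```

```text
5.0833 [ 0.54134698 -0.03813698  0.05434445] [ 3.14110874  0.00376702 -0.02655732] [-6.09453479  0.27433669  4.29811816]
local -0.009772884999725812 -0.07396648571684189
```

View pics/l4.png

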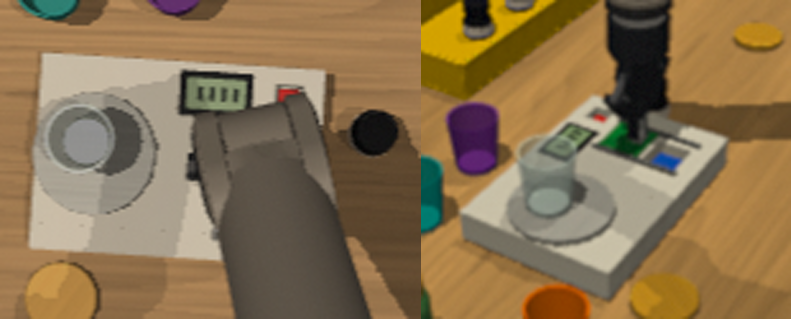

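The end stop is reached: the force is −6 N, at local x −0.0098 against a predicted −0.0095, which also confirms the balance pose. Next I'll back off, rise and move over the key.

arm_command([
  {"dr": [0,0,0],"xyz": [-0.3,0,0],"hand": 1},
  {"dr": [0,0,0],"xyz": [-0.5,0,-0.4],"hand": 1},
  {"dr": [0,0,0],"xyz": [-0.6,0,-0.3],"hand": 1},
  {"dr": [0,0,0],"xyz": [0,0,0],"hand": 1},
  {"dr": [0,0,0],"xyz": [0,0,0],"hand": 1},
])

```text
time_s: 5.5
eef_pos: [0.5012, -0.0371, 0.0762]
tcp_rot: [3.141, -0.002, -0.027]
ft_force: [0.6, 0.6, -0.0]
grip_width: -0.0003
```

```bash
python3 look.py l5
```

```text
5.6 [ 0.50210524 -0.03703733  0.07572802] [-3.14149072e+00 -1.50173315e-03 -2.66099796e-02] [-0.37654199 -0.34677697  0.55190707]
local -0.04902996632480333 -0.07390030007250789
```

View pics/l5.png

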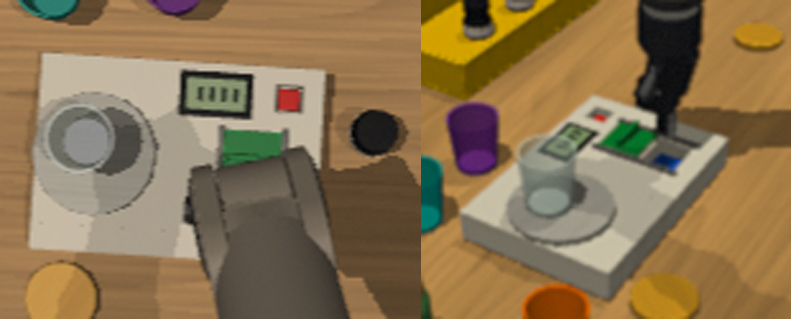

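The cover is fully open (top crop at (252,147)) and the fingers are over the well, within 1 mm of its centre. I'll descend slowly.

arm_command([
  {"dr": [0,0,0],"xyz": [-0.02,0.03,0.4],"hand": 1},
  {"dr": [0,0,0],"xyz": [0,0,0.4],"hand": 1},
  {"dr": [0,0,0],"xyz": [0,0,0.3],"hand": 1},
  {"dr": [0,0,0],"xyz": [0,0,0.2],"hand": 1},
  {"dr": [0,0,0],"xyz": [0,0,0],"hand": 1},
])

```text
time_s: 6.02
eef_pos: [0.5001, -0.0378, 0.0352]
tcp_rot: [-3.141, 0.002, -0.026]
ft_force: [-0.4, 0.1, 0.4]
grip_width: -0.0001
```

arm_command([
  {"dr": [0,0,0],"xyz": [0,0,0.12],"hand": 1},
  {"dr": [0,0,0],"xyz": [0,0,0.07],"hand": 1},
  {"dr": [0,0,0],"xyz": [0,0,0],"hand": 1},
])

```text
time_s: 6.27
eef_pos: [0.5012, -0.0378, 0.031]
tcp_rot: [-3.141, -0.001, -0.026]
ft_force: [-0.1, 0.4, 2.7]
grip_width: -0.0004
```

Contact at 0.031 m with 2.7 N, as expected. Now I'll press fully down.

arm_command([
  {"dr": [0,0,0],"xyz": [0,0,0.07],"hand": 1},
  {"dr": [0,0,0],"xyz": [0,0,0.07],"hand": 1},
  {"dr": [0,0,0],"xyz": [0,0,0.05],"hand": 1},
  {"dr": [0,0,0],"xyz": [0,0,0],"hand": 1},
])

```text
time_s: 6.6
eef_pos: [0.5013, -0.0378, 0.0268]
tcp_rot: [3.141, -0.001, -0.027]
ft_force: [-3.6, 0.5, 20.9]
grip_width: 0.0
```

The key is at its bottom stop (z 0.0268, 21 N). I'll hold it.

arm_command([
  {"xyz": [0,0,0],"dr": [0,0,0],"hand": 1},
  {"xyz": [0,0,0],"dr": [0,0,0],"hand": 1},
  {"xyz": [0,0,0],"dr": [0,0,0],"hand": 1},
  {"xyz": [0,0,0],"dr": [0,0,0],"hand": 1},
  {"xyz": [0,0,0],"dr": [0,0,0],"hand": 1},
])

```text
time_s: 7.02
eef_pos: [0.5013, -0.0378, 0.0268]
tcp_rot: [3.141, -0.001, -0.027]
ft_force: [-5.3, 0.4, 20.0]
grip_width: 0.0
```

arm_command([
  {"xyz": [0,0,0],"dr": [0,0,0],"hand": 1},
  {"xyz": [0,0,0],"dr": [0,0,0],"hand": 1},
  {"xyz": [0,0,0],"dr": [0,0,0],"hand": 1},
  {"xyz": [0,0,0],"dr": [0,0,0],"hand": 1},
  {"xyz": [0,0,0],"dr": [0,0,0],"hand": 1},
])

```text
time_s: 7.43
eef_pos: [0.5013, -0.0378, 0.0268]
tcp_rot: [3.141, -0.001, -0.027]
ft_force: [-4.8, 1.3, 19.7]
grip_width: 0.0001
```

arm_command([
  {"xyz": [0,0,0],"dr": [0,0,0],"hand": 1},
  {"xyz": [0,0,0],"dr": [0,0,0],"hand": 1},
  {"xyz": [0,0,0],"dr": [0,0,0],"hand": 1},
  {"xyz": [0,0,0],"dr": [0,0,0],"hand": 1},
  {"xyz": [0,0,0],"dr": [0,0,0],"hand": 1},
])

```text
time_s: 7.85
eef_pos: [0.5013, -0.0378, 0.0268]
tcp_rot: [3.141, -0.001, -0.026]
ft_force: [-3.9, 1.2, 19.2]
grip_width: -0.0001
```

```bash
python3 look.py l6
```

```text
7.95 [ 0.50125529 -0.03779251  0.0268057 ] [ 3.14114506e+00 -1.41170939e-03 -2.65646019e-02] [-5.38967022  0.12217499 20.65726144]
local -0.04985974377368394 -0.074677596446944
```

View pics/l6.png

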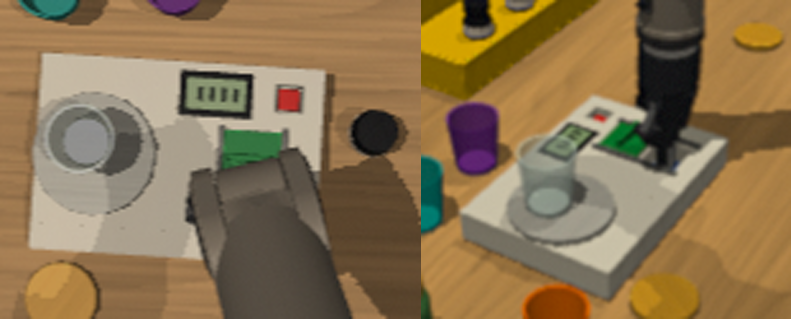

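Held for more than 1.3 s with the cover still open. I'll lift, cross over the ridge and come down behind it.

arm_command([
  {"dr": [0,0,0],"xyz": [0,0,-0.5],"hand": 1},
  {"dr": [0,0,0],"xyz": [0,0,-0.8],"hand": 1},
  {"dr": [0,0,0],"xyz": [0,0,-0.9],"hand": 1},
  {"dr": [0,0,0],"xyz": [0,0,0],"hand": 1},
])

```text
time_s: 8.28
eef_pos: [0.5035, -0.0379, 0.0953]
tcp_rot: [3.142, -0.007, -0.027]
ft_force: [0.3, -0.1, 0.0]
grip_width: 0.0003
```

arm_command([
  {"dr": [0,0,0],"xyz": [0.7,0,0],"hand": 1},
  {"dr": [0,0,0],"xyz": [0.7,0,0],"hand": 1},
  {"dr": [0,0,0],"xyz": [0.7,0,0],"hand": 1},
  {"dr": [0,0,0],"xyz": [0.7,0,0],"hand": 1},
  {"dr": [0,0,0],"xyz": [0,0,0],"hand": 1},
])

```text
time_s: 8.7
eef_pos: [0.5885, -0.0401, 0.0911]
tcp_rot: [-3.141, -0.004, -0.027]
ft_force: [1.1, 0.2, 0.1]
grip_width: -0.0001
```

```bash
python3 look.py l7
```

```text
8.8 [ 0.58445597 -0.04013175  0.09041852] [-3.14155427e+00  8.87755835e-04 -2.66935869e-02] [-0.21720097 -0.6614789  -0.35328021]
local 0.0333736826910691 -0.07482567478899084
```

View pics/l7.png

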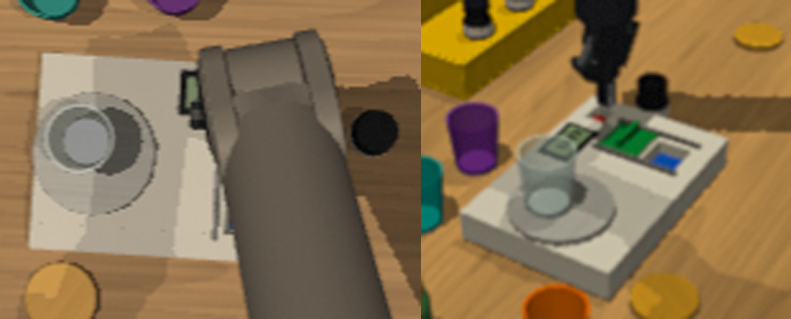

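The key is back up and the cover is still open. I'll descend to z≈0.055 behind the ridge.

arm_command([
  {"dr": [0,0,0],"xyz": [0,0,0.5],"hand": 1},
  {"dr": [0,0,0],"xyz": [0,0,0.4],"hand": 1},
  {"dr": [0,0,0],"xyz": [0,0,0.25],"hand": 1},
  {"dr": [0,0,0],"xyz": [0,0,0],"hand": 1},
  {"dr": [0,0,0],"xyz": [0,0,0],"hand": 1},
])

```text
time_s: 9.22
eef_pos: [0.5837, -0.0401, 0.0561]
tcp_rot: [3.142, 0.002, -0.026]
ft_force: [0.5, -0.0, 0.2]
grip_width: -0.0002
```

```bash
python3 look.py l8
```

```text
9.3167 [ 0.58475181 -0.04008547  0.05705931] [-3.14158404e+00 -4.17354626e-04 -2.65579651e-02] [ 0.19301616 -0.65439608  0.1996336 ]
local 0.03366820183837168 -0.07477162051485525
```

View pics/l8.png

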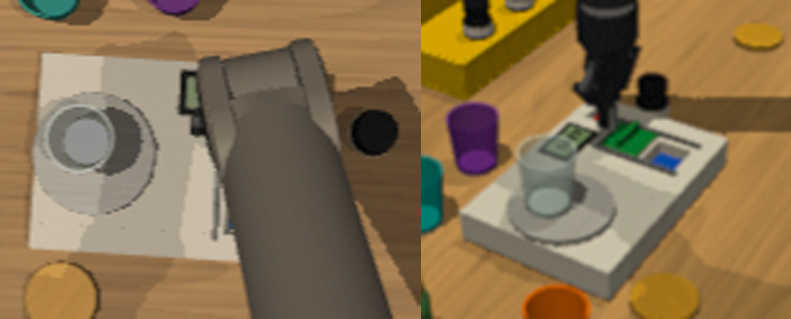

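arm_command([
  {"dr": [0,0,0],"xyz": [-0.2,0,0.05],"hand": 1},
  {"dr": [0,0,0],"xyz": [-0.2,0,0],"hand": 1},
  {"dr": [0,0,0],"xyz": [-0.2,0,0],"hand": 1},
  {"dr": [0,0,0],"xyz": [-0.2,0,0],"hand": 1},
  {"dr": [0,0,0],"xyz": [-0.2,0,0],"hand": 1},
])

```text
time_s: 9.73
eef_pos: [0.5542, -0.0392, 0.0555]
tcp_rot: [-3.141, -0.001, -0.026]
ft_force: [1.8, 0.0, -1.0]
grip_width: 0.0002
```

arm_command([
  {"dr": [0,0,0],"xyz": [-0.2,0,0],"hand": 1},
  {"dr": [0,0,0],"xyz": [-0.2,0,0],"hand": 1},
  {"dr": [0,0,0],"xyz": [-0.2,0,0],"hand": 1},
  {"dr": [0,0,0],"xyz": [-0.2,0,0],"hand": 1},
  {"dr": [0,0,0],"xyz": [-0.2,0,0],"hand": 1},
])

```text
time_s: 10.15
eef_pos: [0.5243, -0.0383, 0.0554]
tcp_rot: [-3.141, -0.001, -0.026]
ft_force: [1.9, 0.6, 0.4]
grip_width: -0.0001
```

arm_command([
  {"dr": [0,0,0],"xyz": [-0.15,0,0],"hand": 1},
  {"dr": [0,0,0],"xyz": [0,0,0],"hand": 1},
])

```text
time_s: 10.32
eef_pos: [0.5187, -0.0385, 0.0551]
tcp_rot: [3.141, 0.001, -0.026]
ft_force: [-0.5, 0.2, -0.7]
grip_width: 0.0001
```

arm_command([
  {"dr": [0,0,0],"xyz": [-0.08,0,0],"hand": 1},
  {"dr": [0,0,0],"xyz": [-0.06,0,0],"hand": 1},
  {"dr": [0,0,0],"xyz": [-0.03,0,0],"hand": 1},
  {"dr": [0,0,0],"xyz": [0,0,0],"hand": 1},
])

```text
time_s: 10.65
eef_pos: [0.5152, -0.0385, 0.0552]
tcp_rot: [3.141, -0.0, -0.027]
ft_force: [1.2, -1.0, -1.1]
grip_width: 0.0002
```

```bash
python3 look.py l9
```

```text
10.75 [ 0.51515794 -0.03845342  0.05516579] [ 3.14141162e+00 -3.25014790e-06 -2.66811962e-02] [ 1.49245294 -0.63166191 -0.21826983]
local -0.03594450761011778 -0.07497227706165747
```

View pics/l9.png

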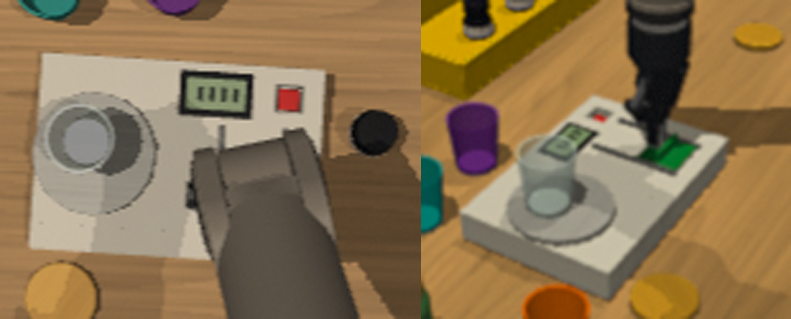

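Within about 1 mm of shut. I'll nudge until the end stop pushes back.

arm_command([
  {"dr": [0,0,0],"xyz": [-0.06,0,0],"hand": 1},
  {"dr": [0,0,0],"xyz": [-0.06,0,0],"hand": 1},
  {"dr": [0,0,0],"xyz": [0,0,0],"hand": 1},
  {"dr": [0,0,0],"xyz": [0,0,0],"hand": 1},
])

```text
time_s: 11.08
eef_pos: [0.515, -0.0383, 0.0558]
tcp_rot: [-3.141, -0.007, -0.027]
ft_force: [9.2, -1.1, -8.1]
grip_width: 0.0005
```

The stop is felt (9 N, x unchanged). I'll hold briefly, ease off away from the ridge, lift clear, then move back so the cameras can see.

arm_command([
  {"dr": [0,0,0],"xyz": [0,0,0],"hand": 1},
  {"dr": [0,0,0],"xyz": [0.3,0,0],"hand": 1},
  {"dr": [0,0,0],"xyz": [0.3,0,-0.2],"hand": 1},
  {"dr": [0,0,0],"xyz": [0,0,-0.8],"hand": 1},
  {"dr": [0,0,0],"xyz": [0,0,-1],"hand": 1},
])

```text
time_s: 11.5
eef_pos: [0.5281, -0.0384, 0.1143]
tcp_rot: [-3.141, 0.006, -0.026]
ft_force: [0.2, -0.2, 0.4]
grip_width: 0.0002
```

arm_command([
  {"dr": [0,0,0],"xyz": [0,0,-1],"hand": 1},
  {"dr": [0,0,0],"xyz": [0,0,-1],"hand": 1},
  {"dr": [0,0,0],"xyz": [0,0,-1],"hand": 1},
  {"dr": [0,0,0],"xyz": [0,0,-1],"hand": 1},
  {"dr": [0,0,0],"xyz": [0,1,0],"hand": 1},
])

```text
time_s: 11.92
eef_pos: [0.5325, -0.0622, 0.2421]
tcp_rot: [-3.138, -0.01, -0.017]
ft_force: [1.5, 0.5, -0.5]
grip_width: 0.0001
```

arm_command([
  {"dr": [0,0,0],"xyz": [0,1,0],"hand": 1},
  {"dr": [0,0,0],"xyz": [0,1,0],"hand": 1},
  {"dr": [0,0,0],"xyz": [0,1,0],"hand": 1},
  {"dr": [0,0,0],"xyz": [0,1,0],"hand": 1},
  {"dr": [0,0,0],"xyz": [0,1,0],"hand": 1},
])

```text
time_s: 12.33
eef_pos: [0.5242, -0.2197, 0.2356]
tcp_rot: [-3.141, 0.001, -0.026]
ft_force: [0.4, 0.3, 0.4]
grip_width: 0.0002
```

arm_command([
  {"dr": [0,0,0],"xyz": [0,1,0],"hand": 1},
  {"dr": [0,0,0],"xyz": [0,1,0],"hand": 1},
  {"dr": [0,0,0],"xyz": [0,0,0],"hand": 1},
  {"dr": [0,0,0],"xyz": [0,0,0],"hand": 1},
])

```text
time_s: 12.67
eef_pos: [0.5222, -0.2805, 0.2351]
tcp_rot: [-3.141, 0.001, -0.03]
ft_force: [-0.2, 1.4, -0.1]
grip_width: 0.0002
```

```bash
python3 - <<'E'
from h import *
a=optics.snapshot("top")[:,:,::-1]; b=optics.snapshot("side")[:,:,::-1]
cv2.imwrite("pics/top9.png",a)
c=cv2.resize(a[160:265,235:400],None,fx=4.8,fy=4.8,interpolation=cv2.INTER_CUBIC);cv2.imwrite("pics/c9.png",c)
cv2.imwrite("pics/side9.png",b)
p=np.load("bal.npy");print(readout.read_state()['eef_pos'],readout.read_state()['time_s'])
a0=cv2.imread("pics/top0.png")
for nm,(x,y) in dict(jar=(268,203),lid=(259,267),pot=(382,202),tall=(180,189),lidb=(480,223),spoon=(147,225)).items():
    w=20; s,_=cv2.phaseCorrelate(*[cv2.cvtColor(i[y-w:y+w,x-w:x+w],cv2.COLOR_BGR2GRAY).astype(float) for i in (a0,a)],cv2.createHanningWindow((40,40),cv2.CV_64F)); print(nm,np.round(s,2))
E
```

```text
[ 0.52322256 -0.27731977  0.23520369] 12.7667
jar [ 0.04 -0.  ]
lid [ 0.   -0.01]
pot [0.15 0.03]
tall [0.   0.01]
lidb [10.2  -8.09]
spoon [ 0.02 -0.03]
```

View pics/c9.png

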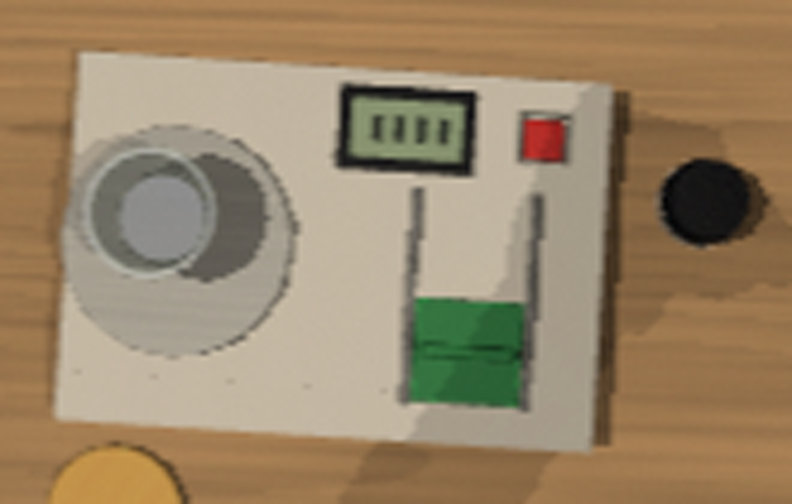

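View pics/side9.png

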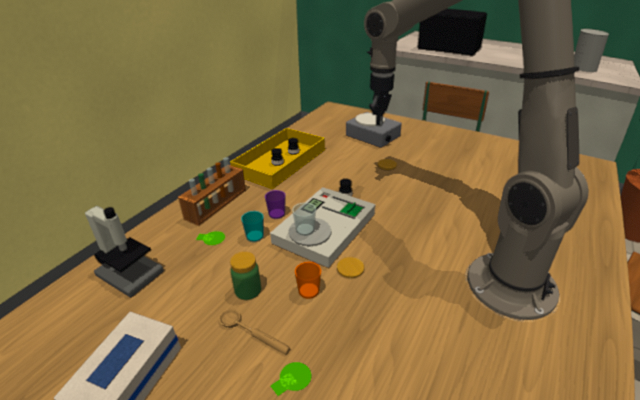

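The cover is shut: the crop shows its plate at y≈298–408, and it was at 289–398 before. The jar, pot, gold lid, tall jar and spoon have not moved. The large shift measured for the right-hand lid came from the arm and its shadow over that patch. The side view shows that lid still at (387,163), and the arm is clear.

```bash
python3 -c "
from rig import sign_off; print(sign_off())"
```

```text
the job is handed in; nothing more can be done
None
```

The job is done and handed in at about 12.8 s of the 48 s allowed; hand-in reported no verdict.

**What I did:**
- **Opening:** I pushed the green cover open by its ridge until the end stop pushed back with about 6 N.
- **Key:** I pressed the blue key to its bottom stop (fingertip at z = 0.0268 m, about 20 N), held it there for more than 1.3 s, and let go.
- **Closing:** I pushed the cover back until the end stop pushed back with about 9 N.

**Last checks:**
- **Cover and keys:** The last pictures show the cover shut over its well. The red key looks the same as at the start. The side view showed the blue key back up before I closed the cover.
- **Loose things:** The jar, pot, front lid, tall jar and spoon moved 0.15 px or less (under 1 mm).
- **Right-hand lid:** My automatic check gave a false reading of about (10, −8) px because the arm and its shadow covered that patch. I judged it unmoved only by eye, at the same place in the side picture. The arm never went below 0.23 m near it.

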